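# Unstack the starter parts onto their inspection stands

## Robot

A 6-joint arm with a two-finger parallel gripper is mounted at the origin on a cart in front of the work surface, level with it; the furniture and walls round the work are solid. World frame = base frame: x ahead of the robot, y to its left, z up, the work surface at z = 0. Lengths are in m, angles in rad, forces in N, time in s.
With the tool pointing down it reaches from about 0.3 to 0.875 m from the base axis. Payload 6.4 kg.
Tool frame: the origin (TCP) lies midway between the tips of the shut fingers; the grasp point (between the pads) lies arm.pinch_z behind it (arm.pinch_z is the distance from the TCP to the grasp point, in m); z points along the fingers, y is the line along which they close (so a half turn about z gives the same grasp; the last joint's range is limited). The gripper opens to 85 mm and grips with 20 to 120 N. Pads are 22 mm wide; open, the fingers measure 114 mm over their backs; the gripper's body (76 mm by 85 mm) begins 54 mm behind the grasp point. The pads swing forward as they close: fully open they stand 13 mm farther back than shut.
Start: joints at [1.007, 0.181, 1.607, -0, 1.354, -0.206], TCP at [0.201, 0.539, 0.231] pointing down, gripper open.
Joint ranges: [-2.99, 2.99], [-0.89, 2.07], [0.3, 2.58], [-1.14, 4.28], [0, 2.63], [-3.12, 3.12]. Speed limits (rad/s): [2.57, 2.57, 3.01, 3.14, 3.14, 3.14].

## Interface

Orientations are given as a unit quaternion [w, x, y, z].
In Python, from bench import arm gives the robot as it stands.
- The arm moves only by the tool servo_tool, never from a script. Its argument "increments" is text: rows parted by semicolons, each of 6 numbers parted by spaces: the shift along the tool's x, y, z in m, then the turn, a rotation vector about the tool's x, y, z in rad. In form: dx dy dz wx wy wz; .... A call has 1 to 8 rows; each row shifts and turns the commanded pose from where the row before left it, along the tool's axes as they then stand; what a row does not reach is not made up. A row lasts 1/12 s, in which the tool goes at most 41.7 mm and 7.16 degrees, less where a joint would pass 70% of its speed; a pose out of reach is approached as far as the arm can. A call with a gripper value outside its range is refused whole. "fingers" is the opening, from 0 (shut) to 1 (fully open), set as the call begins (left out, the last holds). The fingers move at their own pace and stop on an object; "squeeze" is the grip in N (left out, the last holds). Time passes only in rows, so rows that do not move let the fingers close. It gives the time, the measured TCP pose, the force, the opening and the grip force at its end, in the units of the state.
- arm.sense(): the state, without advancing time (a new reading comes with each control period).
- arm.read_camera(name): name is "side" or "top" or "wrist"; returns the picture (420x560x3 uint8, red, green, blue); there is no depth.
- arm.get_calibration(name): a dict with "fx", "fy", "cx", "cy" (pixels), "extrinsics" (4x4, takes a point from world to camera coordinates). Camera axes: x right, y down, z forward; pixel columns grow to the right and rows downward; lengths in m; the calibration is good to about 2 mm. A picture is of the moment at which its call begins: read the wrist's pose just before it. get_calibration takes no time and is no camera call; for the wrist camera it gives the pose at the moment of the call.
- arm.hand_in(): hands the job in; it is judged then, once.
Trained networks look in the newest picture that a camera, given by its name, has taken for a name from the list of things; names that differ only in an ending like _2 or _b are one class to them, and where a whole thing is asked for, a point or a joint stands for the part that bears it (a point fixed in the world has none). Each returns a list of dicts, best first, with "conf" (0 to 1); they miss things now and then, are a little off and sometimes report something else, mostly with a low value. They report only what shows in the picture. A call takes as long as a camera call.
- arm.search_frame(camera, thing): "point" ([x, y, z] in m, in the coordinates of the camera as it stood for that picture, good to about 4 mm: the middle of the surface that is visible of it).
- arm.outline_of(camera, thing): "pixels" (420x560 bool, what is visible of it).
The state is a dict: "time": time; "joint_pos": joint angles; "qd": joint speeds; "joint_torque": joint torques, N m; "tool_pos": TCP position; "eef_rot": TCP orientation; "ft_force": force on the tool from outside, world axes, zero at the start; "moment": the same for the moment, N m; "opening": finger opening in m; "grip_force": force on a finger pad.
Only numpy, scipy, OpenCV 4.12 (cv2) and the standard library are available. Lean on these libraries where they do the work, as an engineer would, in place of code of your own. Each camera call takes 0.05 s, during which the arm holds its last target. There are 200 camera calls.

## Task

Take the stack of parts to pieces and set each thing on its own stand for inspection: the brass bush in the middle of the smallest round stand, the ball bearing in the middle of the medium one, the pulley in the middle of the largest, and the small parts box, kept shut, centred on the rectangular stand with its long side along the stand's long side (either way round). Everything ends flat on its stand, the same way up as it is now.

Things in the scene. Friction and masses are not known exactly. Their poses are not given: they have to be found in the camera images.
- bush_brass: brass bush, an upright cylinder 22 mm in diameter and 33 mm high with a waist groove; at the start on top of the stack, standing roughly centred on the bearing. Origin: centre of its underside; z up.
- bearing: ball bearing lying flat, 42 mm in diameter and 12 mm thick, steel with a brown seal; at the start under the bush and roughly centred on the pulley. Origin: centre of its underside; z up.
- pulley: grey metal two-groove pulley lying flat, 62 mm in diameter and 25 mm high, about 0.3 kg; at the start under the bearing, on the lid of the parts box. Origin: centre of its underside; z up.
- parts_box: small dark blue parts box, shut (the lid does not open), the bottom of the stack, standing on the bench: about 100 mm long (its x, plus a 5 mm lid tab at the -x end), 66 mm wide (its y), flat lid top 32 mm above its underside; take it across the 66 mm width. Origin: centre of its underside; z up.
- seat_small: fixed low round stand, aluminium with a flat black rubber top, the smallest of three: 42 mm diameter, 12 mm high, no rim. Origin: centre of its underside, on the bench; the top is 12 mm above it.
- seat_medium: fixed low round stand, aluminium with a flat black rubber top, the medium one of three: 62 mm diameter, 12 mm high, no rim. Origin: centre of its underside, on the bench; the top is 12 mm above it.
- seat_large: fixed low round stand, aluminium with a flat black rubber top, the largest of three: 82 mm diameter, 12 mm high, no rim. Origin: centre of its underside, on the bench; the top is 12 mm above it.
- box_stand: fixed low rectangular stand, aluminium with a flat black rubber top, 128 mm long (its x), 84 mm wide (its y), 12 mm high, no rim. Origin: centre of its underside, on the bench; the top is 12 mm above it.

How it is judged:
At the end, for the whole second after the job is handed in: Bush on the smallest round stand, bearing on the medium, pulley on the largest, box on the rectangular one: each centred to 12 mm, underside on the stand's top, upright to 0.12 rad; the box's long side along the stand's to 0.2 rad, either way round; all released and at rest (horizontal distance between bush_brass and seat_small below 0.012 m and z of bush_brass in the frame of seat_small between 0.009 and 0.016 m and angle between each of bush_brass, bearing, pulley, parts_box's own z axis and vertical below 0.12 rad and linear speed of each of bush_brass, bearing, pulley, parts_box below 0.02 m/s and angular speed of each of bush_brass, bearing, pulley, parts_box below 0.2 rad/s and horizontal distance between bearing and seat_medium below 0.012 m and z of bearing in the frame of seat_medium between 0.009 and 0.016 m and horizontal distance between pulley and seat_large below 0.012 m and z of pulley in the frame of seat_large between 0.009 and 0.016 m and horizontal distance between parts_box and box_stand below 0.012 m and z of parts_box in the frame of box_stand between 0.009 and 0.016 m and angle between the x axis of parts_box and the x axis of box_stand, either way round below 0.2 rad); the robot touches nothing.
It also fails if it takes over 109 s, if anything falls off the work surface, if the arm or the gripper's body presses on something with over 40 N, if the wrist force passes 120 N, or if a joint passes its speed limit or range.

## Working session

There is one attempt and no reset: what is moved stays moved. The work goes in short steps, Python scripts to look and compute and a tool call to move; the robot and the scene stay as the last step left them, time stands still between calls to the robot, and variables do not carry over. Pictures are saved under pics/ and viewed, at most 15 in all, crops included, and the job is handed in when it is done.

Besides the shell and the picture viewer there is one more tool, called after "Request:" as a command line: name --argument value ..., lists and objects as JSON in quotes. servo_tool: Moves the arm, as the interface text tells. Its arguments: {"type":"object","properties":{"increments":{"type":"string"},"fingers":{"type":"number"},"squeeze":{"type":"number"}},"required":["increments"]}

```bash
ls; mkdir -p pics
cat > h.py <<'E'
import numpy as np, cv2
from bench import arm
def pic(c,n): 
    im=arm.read_camera(c); cv2.imwrite(f'pics/{n}.png',im[:,:,::-1]); return im
def world(c,p,cal=None):
    T=np.linalg.inv((cal or arm.get_calibration(c))['extrinsics']); return T[:3,:3]@np.array(p)+T[:3,3]
def ray(c,u,v,z,cal=None):
    k=cal or arm.get_calibration(c); T=np.linalg.inv(k['extrinsics'])
    d=T[:3,:3]@np.array([(u-k['cx'])/k['fx'],(v-k['cy'])/k['fy'],1]); o=T[:3,3]; return o+d*(z-o[2])/d[2]
E
python3 - <<'E'
from h import *
np.set_printoptions(precision=4,suppress=True)
s=arm.sense();print(s['time'],s['tool_pos'],s['eef_rot'],arm.pinch_z)
a=pic('top','t0');b=pic('side','s0')
cv2.imwrite('pics/c0.png',cv2.resize(np.hstack([a,b])[:,:,::-1],(800,300)))
for c in('top','side'):
  print(c,world(c,[0,0,0]))
  for t in('bush_brass','bearing','pulley','parts_box','seat_small','seat_medium','seat_large','box_stand'):
    r=arm.search_frame(c,t); print(t,[(round(x['conf'],2),world(c,x['point'])) for x in r[:3]])
    o=arm.outline_of(c,t)
    for x in o[:2]:
      m=x['pixels']; 
      if m.sum()>10:
        cs,_=cv2.findContours(m.astype(np.uint8),0,1); q=max(cs,key=cv2.contourArea); print('   o',round(x['conf'],2),m.sum(),cv2.minAreaRect(q))
E
```

```text
pics
0.0 [0.2011 0.5381 0.2304] [-0.0003  0.178   0.984  -0.0008] 0.0187
top [0.3848 0.1793 0.8963]
bush_brass [(0.61, array([0.4654, 0.1615, 0.1072]))]
   o 0.54 144 ((270.5000305175781, 263.5000305175781), (12.727920532226562, 14.142135620117188), 45.0)
bearing [(0.76, array([0.4585, 0.1632, 0.0708])), (0.17, array([0.4607, 0.166 , 0.0574]))]
   o 0.6 397 ((269.5, 266.5), (25.0, 25.0), 90.0)
pulley [(0.82, array([0.4633, 0.1634, 0.0576]))]
   o 0.91 559 ((268.2500305175781, 265.75), (36.76955032348633, 37.47665786743164), 45.0)
   o 0.35 3346 ((189.0, 175.5), (69.0, 48.0), 90.0)
parts_box [(0.74, array([0.4479, 0.1631, 0.0325]))]
   o 0.96 1252 ((268.6128845214844, 286.0884704589844), (26.15100860595703, 40.13059997558594), 86.90594482421875)
seat_small [(0.92, array([0.4678, 0.3106, 0.013 ]))]
   o 0.68 923 ((277.5, 178.5), (33.0, 33.0), 90.0)
   o 0.61 3316 ((189.0, 175.5), (69.0, 48.0), 90.0)
seat_medium [(0.88, array([0.6274, 0.1488, 0.0153]))]
   o 0.6 174 ((270.5, 263.5), (15.0, 13.0), 90.0)
   o 0.58 932 ((277.5, 178.0), (33.23401641845703, 33.23401641845703), 45.0)
seat_lar
[... 976 characters left out ...]
, 0.0121])), (0.54, array([ 0.4527, -0.0047,  0.013 ]))]
   o 0.65 188 ((207.0, 214.0), (14.0, 16.0), 90.0)
seat_medium [(0.51, array([0.6109, 0.1657, 0.0121]))]
   o 0.48 166 ((313.2204895019531, 237.64244079589844), (12.209503173828125, 29.858497619628906), 59.4207763671875)
seat_large [(0.81, array([ 0.4551, -0.0053,  0.0137])), (0.72, array([0.4601, 0.3071, 0.0142])), (0.21, array([0.4584, 0.1304, 0.0245]))]
   o 0.87 1672 ((242.71768188476562, 311.5028076171875), (44.68653869628906, 51.66976547241211), 40.0302619934082)
box_stand [(0.78, array([0.6203, 0.2967, 0.0158]))]
   o 0.76 1462 ((291.60540771484375, 204.16758728027344), (23.498361587524414, 71.32688903808594), 81.02737426757812)
```

View pics/t0.png

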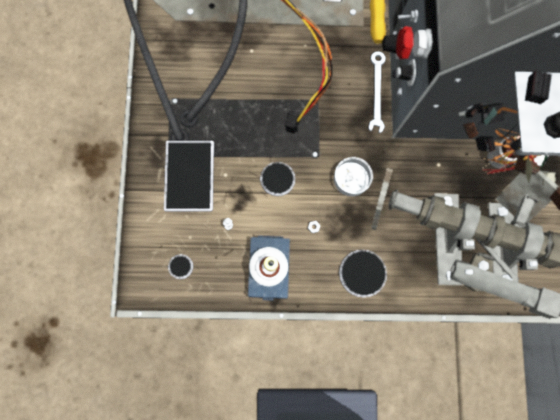

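View pics/s0.png

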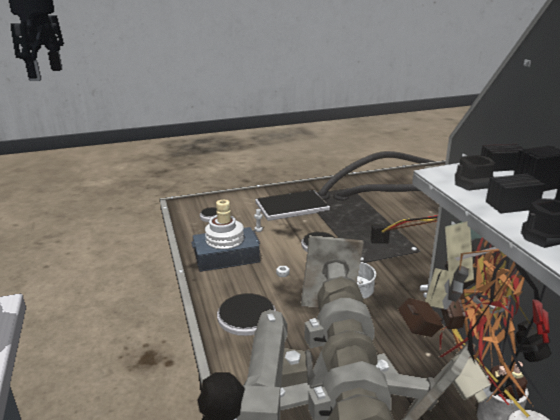

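The top view shows the stack at (269,266), small stand (180,266), medium (278,178), large (363,273) and box stand (189,176); by size, the nets swapped the small and medium labels. The side view shows the stack at (225,235) and pipework near (340,330) that looks like an obstacle. I'll check the projections next.

Run:
```python
from h import *
np.set_printoptions(precision=4,suppress=True)
def proj(c,p):
    k=arm.get_calibration(c); q=k['extrinsics']@np.append(p,1); return np.round([k['fx']*q[0]/q[2]+k['cx'],k['fy']*q[1]/q[2]+k['cy']])
for c in('top','side'):
  for p in ([0,0,0],[.3,0,0],[.6,0,0],[.6,.3,0],[.3,.3,0],[.2,.539,.231]): print(c,p,proj(c,p))
for n,u,v,z in [('small',180,266,.012),('med',277.5,178.3,.012),('large',363.3,273,.012),('boxst',189,176,.012),('bush',270.5,263.5,.102),('bear',269.5,266.5,.069),('pul',268.3,266,.057),('boxlid',269,267,.032),('pipe bottom-left',437,285,.0),('pipe',395,200,.1),('nutbolt',227,223,.0),('cabinet',393,135,.0),('wrench',376,130,.0),('cup',353,176,.03),('conn',292,123,.0)]: print(n,ray('top',u,v,z))
print('side bush',[ray('side',222.5,202,.102),ray('side',180+29,214,.012)])
def tri(u1,u2):
    A=[];
    P=[]
    for c,u in(('top',u1),('side',u2)):
        o=world(c,[0,0,0]);d=ray(c,*u,0)-o;d/=np.linalg.norm(d);M=np.eye(3)-np.outer(d,d);P.append((M,M@o))
    return np.linalg.solve(P[0][0]+P[1][0],P[0][1]+P[1][1])
print('pipe tip',tri((395,200),(340,240)))
print('large',tri((363.3,273),(246,311)),'box',tri((189,176),(292,205)),'bushtop',tri((270,264),(222.5,202)))
```

```text
top [0, 0, 0] [367. 566.]
top [0.3, 0, 0] [363. 369.]
top [0.6, 0, 0] [360. 196.]
top [0.6, 0.3, 0] [192. 192.]
top [0.3, 0.3, 0] [184. 367.]
top [0.2, 0.539, 0.231] [-51. 472.]
side [0, 0, 0] [-132.  390.]
side [0.3, 0, 0] [129. 339.]
side [0.6, 0, 0] [339. 297.]
side [0.6, 0.3, 0] [279. 210.]
side [0.3, 0.3, 0] [121. 233.]
side [0.2, 0.539, 0.231] [47. 81.]
small [0.4668 0.3138 0.012 ]
med [0.6253 0.1493 0.012 ]
large [ 0.46  -0.001  0.012]
boxst [0.6259 0.3057 0.012 ]
bush [0.4646 0.1614 0.102 ]
bear [0.4631 0.1622 0.069 ]
pul [0.465  0.1639 0.057 ]
boxlid [0.4657 0.1622 0.032 ]
pipe bottom-left [ 0.4421 -0.1328  0.    ]
pipe [ 0.5698 -0.0362  0.1   ]
nutbolt [0.545  0.2369 0.    ]
cabinet [ 0.7161 -0.0633  0.    ]
wrench [ 0.7249 -0.0319  0.    ]
cup [0.6276 0.0177 0.03  ]
conn [0.7343 0.1236 0.    ]
side bush [array([0.465 , 0.1605, 0.102 ]), array([0.4621, 0.3017, 0.012 ])]
pipe tip [ 0.5737 -0.0339  0.1181]
large [ 0.4601 -0.0015  0.0091] box [0.6285 0.307  0.0029] bushtop [0.4646 0.1621 0.1012]
```

Run:
```python
from h import *
pic('wrist','w0')
```

```text
(no output)
```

View pics/w0.png

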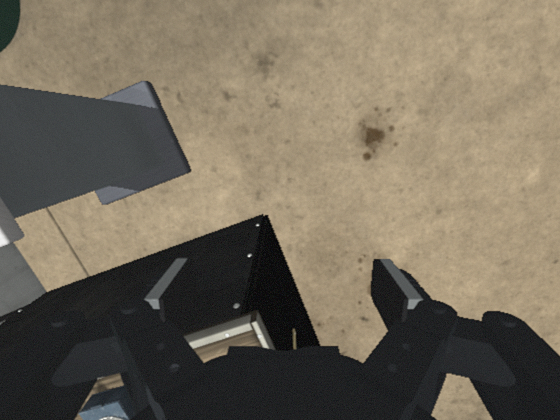

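The wrist view shows the floor and a bench corner, with the blue box just appearing at (110,410). Tool y needs about -0.358 rad about tool z to line up with world y, and then I go above the stack.

Request:
servo_tool --increments "0 0 -0.01 0 0 -0.119; 0 0 -0.01 0 0 -0.119; 0 0 -0.01 0 0 -0.12; -0.02 -0.03 0 0 0 0; -0.02 -0.03 0 0 0 0; -0.02 -0.03 0 0 0 0; -0.02 -0.03 0 0 0 0; -0.02 -0.03 0 0 0 0" --fingers 1 --squeeze 40

```text
time: 2.42
tool_pos: [0.3019, 0.3873, 0.2614]
eef_rot: [0.0, -0.0, 1.0, 0.0]
ft_force: [1.9, -0.3, 0.0]
opening: 0.0857
grip_force: 0.0
```

Request:
servo_tool --increments "-0.02 -0.03 0 0 0 0; -0.02 -0.03 0 0 0 0; -0.02 -0.03 0 0 0 0; -0.02 -0.03 0 0 0 0; -0.02 -0.03 0 0 0 0; -0.02 -0.03 0 0 0 0; 0 0 0 0 0 0; 0 0 0 0 0 0"

```text
time: 3.08
tool_pos: [0.4223, 0.2072, 0.2613]
eef_rot: [0.0, 0.002, 1.0, 0.0]
ft_force: [0.3, 0.4, 0.2]
opening: 0.0853
grip_force: 0.0
```

```bash
cat >> h.py <<'E'
np.set_printoptions(precision=4,suppress=True)
def ell(m):
    cs,_=cv2.findContours(m.astype(np.uint8),0,1); q=max(cs,key=cv2.contourArea); return cv2.minAreaRect(cv2.convexHull(q))
def look(things,n=None,z={}):
    k=arm.get_calibration('wrist'); im=arm.read_camera('wrist')
    if n: cv2.imwrite(f'pics/{n}.png',im[:,:,::-1])
    s=arm.sense(); print('t',s['time'],s['tool_pos'],s['eef_rot'],'cam',world('wrist',[0,0,0],k))
    for t in things:
        for x in arm.search_frame('wrist',t)[:2]: print(t,round(x['conf'],2),world('wrist',x['point'],k))
        for x in arm.outline_of('wrist',t)[:2]:
            if x['pixels'].sum()>10:
                r=ell(x['pixels']); print('   o',round(x['conf'],2),r, 'xy@z',ray('wrist',*r[0],z.get(t,.012),k))
E
python3 - <<'E'
from h import *
look(['bush_brass','bearing','pulley','parts_box'],'w1',dict(bush_brass=.102,bearing=.069,pulley=.057,parts_box=.032))
E
```

```text
t 3.1333 [0.4216 0.2082 0.2613] [-0.0002  0.001   1.      0.0002] cam [0.3524 0.2076 0.4035]
bush_brass 0.63 [0.4632 0.1622 0.098 ]
   o 0.87 ((243.70005798339844, 229.60003662109375), (18.782970428466797, 26.385601043701172), 26.56505012512207) xy@z [0.4604 0.1648 0.102 ]
bearing 0.66 [0.4576 0.1698 0.0666]
   o 0.66 ((247.84483337402344, 218.86207580566406), (35.846656799316406, 31.9074649810791), 23.198591232299805) xy@z [0.4588 0.1655 0.069 ]
   o 0.2 ((247.0, 308.5), (37.0, 40.0), 90.0) xy@z [0.581 0.16  0.069]
pulley 0.84 [0.4533 0.1767 0.0572]
pulley 0.39 [0.6208 0.3093 0.0142]
   o 0.62 ((250.56231689453125, 217.11756896972656), (48.91343307495117, 49.0198860168457), 25.20112419128418) xy@z [0.4604 0.1674 0.057 ]
parts_box 0.78 [0.4385 0.1698 0.0323]
   o 0.8 ((249.66531372070312, 192.3666229248047), (52.438072204589844, 37.21024703979492), 2.2906100749969482) xy@z [0.4349 0.1645 0.032 ]
   o 0.63 ((348.0, 309.0), (76.0, 56.0), 90.0) xy@z [0.6077 0.3006 0.032 ]
```

View pics/w1.png

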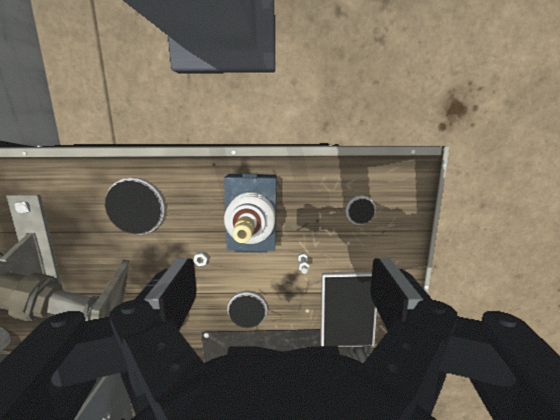

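The wrist view shows the stack: bush top (242,231), pulley (250,217), box with its tab at (250,176), and the small (361,209), medium (247,309) and large (135,206) stands.

Run:
```python
from h import *
im=cv2.imread('pics/w1.png')
for n,u,v,z in [('small',361,210,.012),('med',247,309.5,.012),('large',135.5,206.5,.012),('boxst L',323,310,.012),('boxst R',376,310,.012),('boxst topL',323,274,.012),('bushtop',242.5,231,.102),('pulley top',250,217,.057),('box TL',226,177,.032),('box TR',275,177,.032),('box BL',227,250,.032),('box BR',276,248,.032)]: print(n,ray('wrist',u,v,z))
# box edges in top pic
for n,u,v,z in [('TL',250,237,.032),('TR',289,237,.032),('BL',249,297,.032),('BR',288,297,.032),('boxst TL',165,141,.012),('TR',214,142,.012),('BL',165,210,.012),('BR',213,210,.012)]: print('top',n,ray('top',u,v,z))
a=cv2.imread('pics/t0.png')[130:310,150:400]; cv2.imwrite('pics/t0c.png',cv2.resize(a,None,fx=3.2,fy=3.2,interpolation=cv2.INTER_CUBIC))
```

```text
small [0.4628 0.317  0.012 ]
med [0.6207 0.1551 0.012 ]
large [0.4584 0.0073 0.012 ]
boxst L [0.6214 0.2709 0.012 ]
boxst R [0.6212 0.3517 0.012 ]
boxst topL [0.5605 0.2685 0.012 ]
bushtop [0.461  0.1658 0.102 ]
pulley top [0.4591 0.1692 0.057 ]
box TL [0.414  0.1374 0.032 ]
box TR [0.4139 0.1994 0.032 ]
box BL [0.5139 0.1336 0.032 ]
box BR [0.5109 0.2002 0.032 ]
top TL [0.516  0.1953 0.032 ]
top TR [0.5172 0.1291 0.032 ]
top BL [0.4155 0.1946 0.032 ]
top BR [0.4164 0.1299 0.032 ]
top boxst TL [0.6895 0.3513 0.012 ]
top TR [0.6899 0.264  0.012 ]
top BL [0.5637 0.3445 0.012 ]
top BR [0.5655 0.2613 0.012 ]
```

View pics/t0c.png

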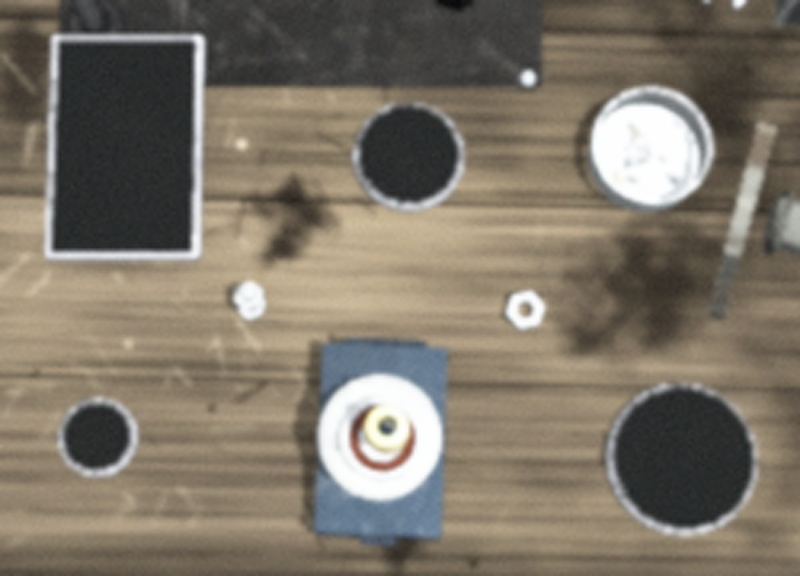

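Top-camera detail confirms that box and box stand are both long in x, with no notable yaw. Averaging the views, the bush is at (.463,.1635), small stand (.465,.3155), medium (.623,.152), large (.459,.003) and box stand (.626,.306). Next is the bush grasp.

Request:
servo_tool --increments "-0.021 -0.022 0 0 0 0; -0.021 -0.022 0 0 0 0; 0 0 0.035 0 0 0; 0 0 0.035 0 0 0; 0 0 0.035 0 0 0; 0 0 0.035 0 0 0; 0 0 0.03 0 0 0; 0 0 0 0 0 0"

```text
time: 4.2
tool_pos: [0.4584, 0.1643, 0.0854]
eef_rot: [-0.006, -0.0, 1.0, -0.001]
ft_force: [-0.9, -0.3, -0.8]
opening: 0.0856
grip_force: 0.0
```

Run:
```python
from h import *
look(['bush_brass'],'w2',dict(bush_brass=.102))
```

```text
t 4.25 [0.4604 0.1646 0.0885] [-0.0038 -0.0003  1.     -0.0004] cam [0.3901 0.1647 0.2284]
bush_brass 0.74 [0.4643 0.1623 0.0992]
   o 0.85 ((278.0, 278.0), (64.0, 42.0), 90.0) xy@z [0.458  0.1622 0.102 ]
```

View pics/w2.png

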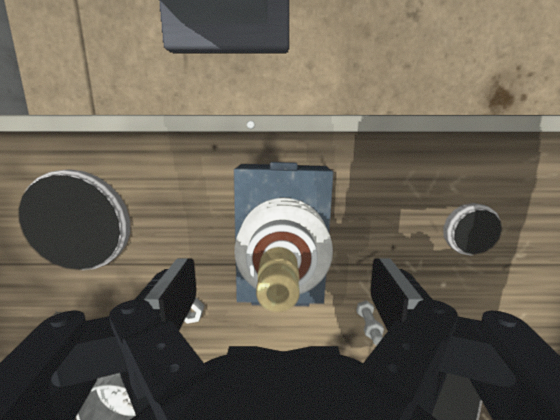

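The view shows the bush top at (277,293), nearly midway between the pads (about 283). The bearing is at (281,250) and the pulley at (284,245).

Run:
```python
from h import *
for n,u,v,z in [('bush',277,293,.102),('pul',284,241,.057),('small',474,229,.012),('large',71,220,.012),('box L',236,230,.032),('box R',333,230,.032),('boxTL',235,170,.032),('boxBL',236,303,.032)]: print(n,ray('wrist',u,v,z))
print(arm.get_calibration('wrist')['fx'])
```

```text
bush [0.4762 0.1622 0.102 ]
pul [0.466  0.1659 0.057 ]
small [0.4738 0.3177 0.012 ]
large [ 0.4665 -0.0025  0.012 ]
box L [0.4676 0.131  0.032 ]
box R [0.4675 0.2016 0.032 ]
boxTL [0.4239 0.1322 0.032 ]
boxBL [0.5283 0.1284 0.032 ]
295.80941597341894
```

Request:
servo_tool --increments "0 0 0.008 0 0 0; 0 0 0.005 0 0 0; 0 0 0 0 0 0"

```text
time: 4.6
tool_pos: [0.4637, 0.1647, 0.0786]
eef_rot: [0.0, -0.0, 1.0, 0.0]
ft_force: [0.3, -0.4, -0.3]
opening: 0.0854
grip_force: 0.0
```

Run:
```python
from h import *
look(['bush_brass','pulley'],'w3',dict(bush_brass=.102,pulley=.057))
im=cv2.imread('pics/w3.png')
g=cv2.cvtColor(im,cv2.COLOR_BGR2HSV); m=((g[...,0]>15)&(g[...,0]<32)&(g[...,1]>110)&(g[...,2]>60)); m[:230]=0;m[:,:235]=0;m[:,330:]=0
print(ell(m)); ys,xs=np.nonzero(m); print(xs.min(),xs.max(),ys.min(),ys.max())
for v in (280,290,300,310): print(ray('wrist',277,v,.102))
```

```text
t 4.65 [0.4636 0.1647 0.0787] [ 0.0003 -0.0001  1.      0.    ] cam [0.3937 0.1649 0.2207]
bush_brass 0.65 [0.4657 0.1642 0.0953]
   o 0.75 ((276.5, 275.5), (67.0, 45.0), 90.0) xy@z [0.4581 0.162  0.102 ]
pulley 0.61 [0.4497 0.1659 0.0538]
   o 0.6 ((283.45050048828125, 238.99505615234375), (101.39427185058594, 94.031005859375), 5.710593223571777) xy@z [0.4585 0.1652 0.057 ]
((256.0, 264.0), (0.0, 0.0), 0.0)
256 256 264 264
[0.4605 0.1622 0.102 ]
[0.4655 0.1622 0.102 ]
[0.4707 0.1621 0.102 ]
[0.476  0.1621 0.102 ]
```

View pics/w3.png

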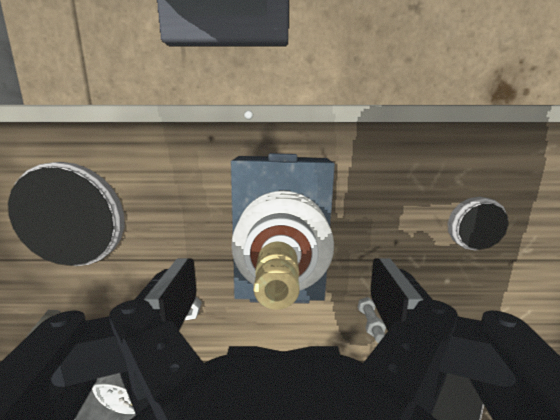

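The bush top is at (276,288), which gives (.4645,.162), so the gripper is well placed. I'll trim it and close.

Request:
servo_tool --increments "0 -0.002 0.005 0 0 0; 0 0 0 0 0 0; 0 0 0 0 0 0"

```text
time: 5.1
tool_pos: [0.4631, 0.1625, 0.0729]
eef_rot: [-0.0, 0.0, 1.0, -0.0]
ft_force: [-0.3, 0.8, -0.3]
opening: 0.0855
grip_force: 0.0
```

Request:
servo_tool --increments "0 0 0 0 0 0; 0 0 0 0 0 0; 0 0 0 0 0 0; 0 0 0 0 0 0; 0 0 0 0 0 0; 0 0 0 0 0 0; 0 0 0 0 0 0; 0 0 0 0 0 0" --fingers 0 --squeeze 30

```text
time: 5.77
tool_pos: [0.4636, 0.1627, 0.0734]
eef_rot: [0.0, -0.0, 1.0, 0.0]
ft_force: [0.5, -0.1, 2.3]
opening: 0.0211
grip_force: 29.4
```

Run:
```python
from h import *
s=arm.sense();print(s['tool_pos'],s['opening'],s['grip_force'])
import types
# positions from settled w3 (camera pose then): shift = pose difference
k=arm.get_calibration('wrist'); E=np.array(k['extrinsics']); T=np.linalg.inv(E); T[:3,3]=[.3937,.1649,.2207]; k['extrinsics']=np.linalg.inv(T)
for n,u,v,z in [('bush',276,288,.102),('bearing',281,251,.069),('pul',283.5,236,.057),('small',480,223,.012),('large',64,212,.012),('boxTL',233,160,.032),('boxTR',333,160,.032),('boxBL',235,299,.032),('boxBR',325,299,.032)]: print(n,ray('wrist',u,v,z,k))
```

```text
[0.4636 0.1627 0.0734] 0.021097934806817563 29.369298219680786
bush [0.4643 0.1618 0.102 ]
bearing [0.4608 0.1638 0.069 ]
pul [0.4565 0.1652 0.057 ]
small [0.4634 0.3114 0.012 ]
large [0.455  0.0039 0.012 ]
boxTL [0.4148 0.1333 0.032 ]
boxTR [0.4148 0.1966 0.032 ]
boxBL [0.5149 0.1301 0.032 ]
boxBR [0.5149 0.1954 0.032 ]
```

The bush is gripped. I'll lift it, carry it +0.151 in y, and lower it.

Request:
servo_tool --increments "0 0 -0.02 0 0 0; 0 0 -0.02 0 0 0; 0 0.03 0 0 0 0; 0 0.03 0 0 0 0; 0 0.03 0 0 0 0; 0 0.03 0 0 0 0; 0 0.031 0 0 0 0; 0 0 0 0 0 0"

```text
time: 6.43
tool_pos: [0.463, 0.3181, 0.1135]
eef_rot: [0.0, -0.002, 1.0, 0.001]
ft_force: [-0.6, -0.1, -0.8]
opening: 0.0207
grip_force: 29.6
```

Request:
servo_tool --increments "0 0 0.025 0 0 0; 0 0 0.025 0 0 0; 0 0 0.02 0 0 0; 0 0 0.015 0 0 0; 0 0 0.01 0 0 0; 0 0 0 0 0 0; 0 0 0 0 0 0; 0 0 0 0 0 0"

```text
time: 7.1
tool_pos: [0.464, 0.3138, 0.019]
eef_rot: [0.001, -0.0, 1.0, 0.0]
ft_force: [0.2, 0.5, 0.6]
opening: 0.0209
grip_force: 30.4
```

Run:
```python
from h import *
look(['seat_small','bush_brass','bearing','pulley'],'w4')
for n in('top','side'):
  pic(n,n+'4')
t=cv2.imread('pics/top4.png');s=cv2.imread('pics/side4.png');w=cv2.imread('pics/w4.png')
r=lambda a:cv2.resize(a,(400,300))
c=lambda a:r(a)
cv2.imwrite('pics/m4.png',np.vstack([np.hstack([r(w),r(t[130:310,130:370])]),np.hstack([r(s[150:330,130:370]),r(w[150:420,100:460])])]))
```

```text
t 7.15 [0.4641 0.3138 0.0192] [ 0.0007 -0.0001  1.      0.0003] cam [0.394  0.3139 0.1611]
seat_small 0.91 [0.4564 0.3141 0.0142]
   o 0.7 ((286.0, 238.5), (37.0, 70.0), 90.0) xy@z [0.4527 0.3156 0.012 ]
bush_brass 0.7 [0.4662 0.315  0.0435]
   o 0.92 ((283.0, 281.5), (71.0, 46.0), 90.0) xy@z [0.4786 0.314  0.012 ]
pulley 0.91 [0.4658 0.1903 0.0365]
   o 0.93 ((18.5, 287.5), (37.0, 105.0), 0.0) xy@z [0.4824 0.164  0.012 ]
```

View pics/m4.png

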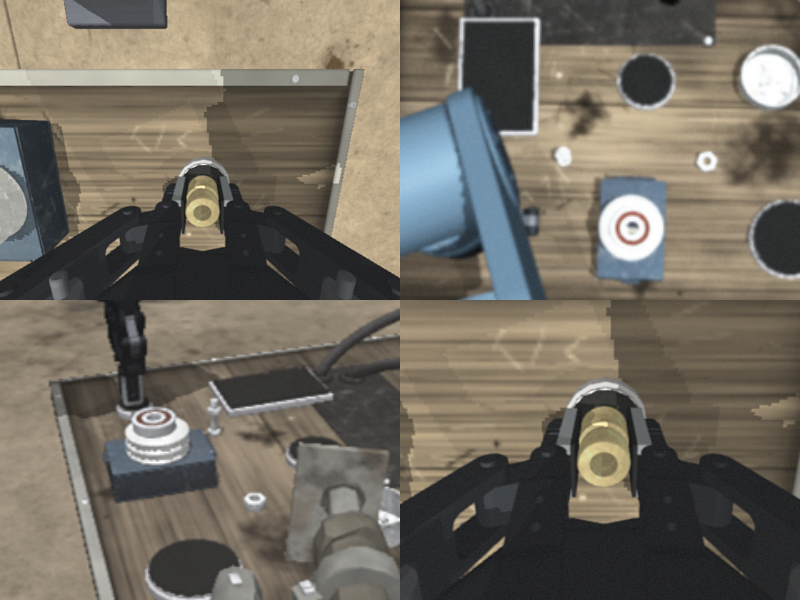

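Montage: the bush is held just over the small stand, with the stand's rim spanning columns 251–321 around it. The bearing is undisturbed on the pulley.

Run:
```python
from h import *
print(ray('wrist',286,220,.012), ray('wrist',283,296,.048))
im=cv2.imread('pics/top4.png')
for t,z in (('bearing',.069),('pulley',.057)):
  for x in arm.outline_of('top',t)[:1]: r=ell(x['pixels']);print(t,x['conf'],r,ray('top',*r[0],z))
```

```text
[0.4414 0.3154 0.012 ] [0.4643 0.3139 0.048 ]
bearing 0.81 ((269.5, 266.5), (25.0, 25.0), 90.0) [0.4631 0.1622 0.069 ]
pulley 0.63 ((268.7500305175781, 265.75), (37.476661682128906, 38.18376159667969), 45.0) [0.4654 0.1632 0.057 ]
```

Request:
servo_tool --increments "0 0.001 0.003 0 0 0; 0 0 0 0 0 0; 0 0 0 0 0 0; 0 0 0 0 0 0"

```text
time: 8.08
tool_pos: [0.4633, 0.3146, 0.0152]
eef_rot: [-0.0, -0.0, 1.0, -0.0]
ft_force: [0.7, 0.0, -0.0]
opening: 0.0208
grip_force: 30.5
```

Request:
servo_tool --increments "0 0 0.001 0 0 0; 0 0 0 0 0 0; 0 0 0 0 0 0"

```text
time: 8.33
tool_pos: [0.4634, 0.3147, 0.0151]
eef_rot: [-0.0, -0.0, 1.0, -0.0]
ft_force: [-2.4, -0.8, 8.1]
opening: 0.0212
grip_force: 31.3
```

Contact at 8 N. I'll release and rise.

Request:
servo_tool --increments "0 0 0 0 0 0; 0 0 0 0 0 0; 0 0 0 0 0 0; 0 0 0 0 0 0; 0 0 0 0 0 0; 0 0 0 0 0 0" --fingers 1

```text
time: 8.83
tool_pos: [0.4633, 0.3146, 0.0141]
eef_rot: [-0.0, -0.0, 1.0, -0.0]
ft_force: [0.5, -0.4, -0.2]
opening: 0.0855
grip_force: 0.0
```

Request:
servo_tool --increments "0 0 -0.03 0 0 0; 0 0 -0.035 0 0 0; 0 0 -0.035 0 0 0; 0 0 -0.02 0 0 0; 0 -0.0375 0 0 0 0; 0 -0.0375 0 0 0 0; 0 -0.0375 0 0 0 0; 0 -0.0375 0 0 0 0"

```text
time: 9.5
tool_pos: [0.4631, 0.1635, 0.1346]
eef_rot: [0.0, -0.001, 1.0, -0.0]
ft_force: [0.7, 0.8, 0.1]
opening: 0.0856
grip_force: 0.0
```

Request:
servo_tool --increments "0 -0.001 0 0 0 0; 0 0 0 0 0 0; 0 0 0 0 0 0; 0 0 0 0 0 0"

```text
time: 9.83
tool_pos: [0.4635, 0.1645, 0.1343]
eef_rot: [0.0, -0.001, 1.0, 0.0]
ft_force: [-0.8, 0.1, 0.3]
opening: 0.0854
grip_force: 0.0
```

Run:
```python
from h import *
look(['bearing','pulley','bush_brass'],'w5',dict(bearing=.069,pulley=.057,bush_brass=.045))
```

```text
t 9.8833 [0.4634 0.1647 0.1343] [-0.     -0.0008  1.      0.0001] cam [0.3935 0.1646 0.2765]
bearing 0.58 [0.4619 0.1648 0.0654]
   o 0.67 ((282.800048828125, 221.4000244140625), (55.45448303222656, 56.34891128540039), 26.56505012512207) xy@z [0.4616 0.1645 0.069 ]
pulley 0.62 [0.4575 0.1671 0.0578]
   o 0.66 ((283.7500305175781, 217.25), (77.78173828125, 78.48883819580078), 45.0) xy@z [0.4621 0.1653 0.057 ]
   o 0.58 ((456.300048828125, 211.40000915527344), (43.826927185058594, 25.491174697875977), 26.56505012512207) xy@z [0.4608 0.306  0.045 ]
```

View pics/w5.png

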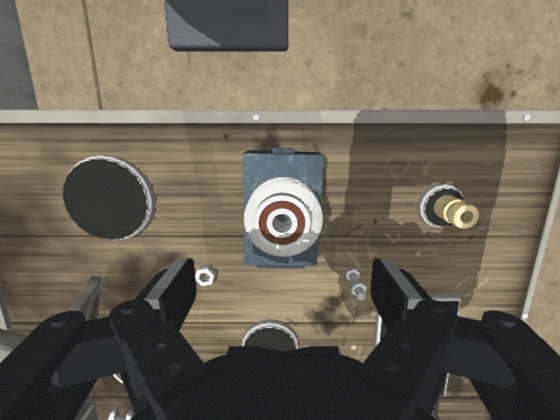

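The bush is standing at (460,213) on the small stand. The bearing is centred at (282,222), under the gripper.

Request:
servo_tool --increments "0.001 -0.001 0.03 0 0 0; 0 0 0.03 0 0 0; 0 0 0.011 0 0 0; 0 0 0.006 0 0 0; 0 0 0 0 0 0; 0 0 0 0 0 0; 0 0 0 0 0 0"

```text
time: 10.77
tool_pos: [0.4637, 0.1628, 0.0587]
eef_rot: [0.001, -0.0, 1.0, 0.0]
ft_force: [1.4, 0.1, 0.5]
opening: 0.0856
grip_force: 0.0
```

Request:
servo_tool --increments "0 0 0 0 0 0; 0 0 0 0 0 0; 0 0 0 0 0 0; 0 0 0 0 0 0; 0 0 0 0 0 0; 0 0 0 0 0 0; 0 0 0 0 0 0" --fingers 0 --squeeze 30

```text
time: 11.35
tool_pos: [0.4628, 0.1627, 0.0581]
eef_rot: [0.0, -0.0, 1.0, 0.0]
ft_force: [-2.4, -0.8, 5.5]
opening: 0.0401
grip_force: 29.7
```

Request:
servo_tool --increments "0 0 -0.01 0 0 0; 0 0 -0.02 0 0 0; 0 0 -0.02 0 0 0; -0.03 -0.003 0 0 0 0; -0.03 -0.003 0 0 0 0; -0.035 -0.003 0 0 0 0; -0.035 -0.003 0 0 0 0; -0.032 0 0 0 0 0"

```text
time: 12.02
tool_pos: [0.6263, 0.1501, 0.108]
eef_rot: [0.0, 0.0, 1.0, -0.0]
ft_force: [0.6, 0.0, -0.8]
opening: 0.0398
grip_force: 30.5
```

Request:
servo_tool --increments "0 0 0 0 0 0; 0 0 0.03 0 0 0; 0 0 0.02 0 0 0; 0 0 0 0 0 0; 0 0 0 0 0 0"

```text
time: 12.43
tool_pos: [0.623, 0.1506, 0.0563]
eef_rot: [-0.002, -0.0, 1.0, -0.0]
ft_force: [-0.1, -0.5, -0.4]
opening: 0.0399
grip_force: 30.6
```

Run:
```python
from h import *
look(['bearing','seat_medium'],'w6',dict(bearing=.068))
```

```text
t 12.4833 [0.6244 0.1508 0.058 ] [-0.0001 -0.0002  1.     -0.    ] cam [0.5536 0.1509 0.1988]
bearing 0.61 [0.6223 0.1492 0.062 ]
   o 0.6 ((283.0, 267.5), (83.0, 82.0), 90.0) xy@z [0.6195 0.1509 0.068 ]
   o 0.24 ((40.5, 18.0), (36.0, 81.0), 90.0) xy@z [0.513  0.0567 0.068 ]
seat_medium 0.78 [0.6099 0.1538 0.0098]
   o 0.85 ((282.0, 220.0), (58.0, 88.0), 90.0) xy@z [0.6131 0.1502 0.012 ]
   o 0.28 ((283.5, 267.0), (84.0, 81.0), 90.0) xy@z [0.6473 0.1512 0.012 ]
```

View pics/w6.png

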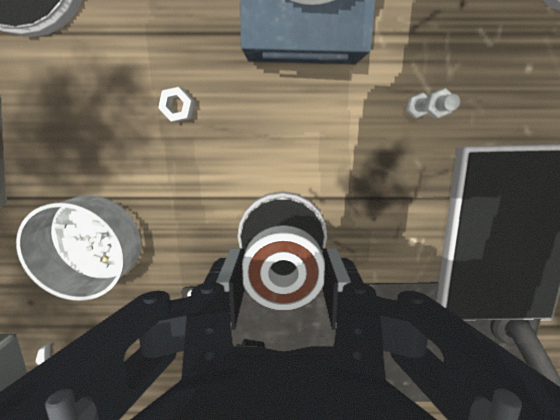

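The bearing is held level at (283,268), with the medium stand behind it (far edge at row 193, centre column 282).

Run:
```python
from h import *
for v in (192,195): print(ray('wrist',282.5,v,.012))
# box stand near edges
print('bs corner', ray('wrist',463,148,.012),ray('wrist',441,318,.012))
```

```text
[0.5978 0.1507 0.012 ]
[0.5998 0.1507 0.012 ]
bs corner [0.5694 0.2641 0.012 ] [0.6937 0.2688 0.012 ]
```

Request:
servo_tool --increments "-0.005 0 0.02 0 0 0; 0 0 0.015 0 0 0; 0 0 0.008 0 0 0; 0 0 0 0 0 0; 0 0 0 0 0 0; 0 0 0 0 0 0"

```text
time: 13.18
tool_pos: [0.6293, 0.1507, 0.0144]
eef_rot: [-0.0, -0.0, 1.0, -0.0]
ft_force: [0.4, -0.1, -0.8]
opening: 0.0398
grip_force: 31.3
```

Request:
servo_tool --increments "0 0 0.001 0 0 0; 0 0 0 0 0 0; 0 0 0 0 0 0"

```text
time: 13.43
tool_pos: [0.6295, 0.1507, 0.0135]
eef_rot: [0.0, -0.0, 1.0, -0.0]
ft_force: [-0.4, 0.1, -1.3]
opening: 0.0393
grip_force: 31.3
```

Request:
servo_tool --increments "0 0 0.0015 0 0 0; 0 0 0 0 0 0; 0 0 0 0 0 0"

```text
time: 13.68
tool_pos: [0.6298, 0.1507, 0.0121]
eef_rot: [0.0, -0.0, 1.0, 0.0]
ft_force: [0.2, -0.7, 0.6]
opening: 0.0398
grip_force: 31.4
```

Run:
```python
from h import *
look(['bearing','seat_medium'],None,dict(bearing=.024))
s=arm.sense(); print(s['ft_force'],s['grip_force'])
```

```text
t 13.7333 [0.6298 0.1507 0.0121] [ 0.0003 -0.0001  1.      0.    ] cam [0.5597 0.1509 0.1542]
bearing 0.92 [0.6292 0.1506 0.0178]
   o 0.69 ((283.5, 268.0), (84.0, 81.0), 90.0) xy@z [0.6263 0.1512 0.024 ]
seat_medium 0.79 [0.6037 0.1503 0.0095]
   o 0.65 ((281.3634033203125, 224.2674102783203), (56.5102653503418, 113.29052734375), 87.42085266113281) xy@z [0.608  0.1501 0.012 ]
[1.0149 0.1468 0.6236] 31.43278807394381
```

Request:
servo_tool --increments "0 0 0.001 0 0 0; 0 0 0 0 0 0; 0 0 0 0 0 0"

```text
time: 14.18
tool_pos: [0.6298, 0.1507, 0.012]
eef_rot: [0.0, -0.0, 1.0, -0.0]
ft_force: [-2.8, -0.8, 7.9]
opening: 0.0396
grip_force: 32.0
```

Request:
servo_tool --increments "0 0 0.001 0 0 0; 0 0 0 0 0 0; 0 0 0 0 0 0"

```text
time: 14.43
tool_pos: [0.6298, 0.1507, 0.0119]
eef_rot: [0.0, -0.0, 1.0, -0.0]
ft_force: [-6.3, -0.7, 15.4]
opening: 0.0393
grip_force: 32.5
```

Request:
servo_tool --increments "0 0 -0.0015 0 0 0; 0 0 0 0 0 0"

```text
time: 14.6
tool_pos: [0.6297, 0.1507, 0.012]
eef_rot: [0.0, -0.0, 1.0, 0.0]
ft_force: [-1.8, -0.5, 7.3]
opening: 0.0396
grip_force: 31.9
```

Request:
servo_tool --increments "0 0 0 0 0 0; 0 0 0 0 0 0; 0 0 0 0 0 0; 0 0 0 0 0 0; 0 0 0 0 0 0" --fingers 1

```text
time: 15.02
tool_pos: [0.6292, 0.1507, 0.0109]
eef_rot: [-0.0, -0.0, 1.0, -0.0]
ft_force: [-0.3, -0.3, 0.2]
opening: 0.0853
grip_force: 0.0
```

Request:
servo_tool --increments "0 0 -0.02 0 0 0; 0 0 -0.035 0 0 0; 0 0 -0.035 0 0 0; 0.033 0.0025 -0.03 0 0 0; 0.033 0.0025 0 0 0 0; 0.033 0.0025 0 0 0 0; 0.033 0.0025 0 0 0 0; 0.033 0.002 0 0 0 0"

```text
time: 15.68
tool_pos: [0.4651, 0.1625, 0.1293]
eef_rot: [0.0, -0.0, 1.0, 0.0]
ft_force: [-0.1, 1.0, 0.5]
opening: 0.0854
grip_force: 0.0
```

Request:
servo_tool --increments "0 0 0 0 0 0; 0 0 0 0 0 0; 0 0 0 0 0 0"

```text
time: 15.93
tool_pos: [0.4677, 0.1625, 0.13]
eef_rot: [0.001, -0.0, 1.0, 0.0]
ft_force: [1.2, -0.7, -0.0]
opening: 0.0855
grip_force: 0.0
```

Run:
```python
from h import *
look(['pulley','seat_large','parts_box'],'w7',dict(pulley=.057,parts_box=.032))
```

```text
t 15.9833 [0.4682 0.1624 0.1299] [0.001 0.    1.    0.   ] cam [0.3975 0.1627 0.272 ]
pulley 0.85 [0.4612 0.1637 0.0536]
   o 0.85 ((286.79998779296875, 214.40000915527344), (78.7095947265625, 79.60401916503906), 26.56505012512207) xy@z [0.4629 0.1656 0.057 ]
seat_large 0.82 [0.4579 0.0038 0.0116]
seat_large 0.36 [0.6034 0.1546 0.0127]
   o 0.58 ((107.0, 194.5), (87.0, 92.0), 90.0) xy@z [0.4579 0.0042 0.012 ]
parts_box 0.77 [0.4353 0.1617 0.0287]
   o 0.62 ((285.9252624511719, 173.0391387939453), (62.441715240478516, 83.00409698486328), 88.91908264160156) xy@z [0.4353 0.1651 0.032 ]
```

View pics/w7.png

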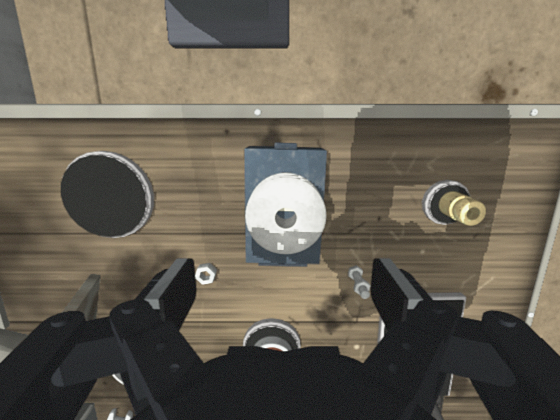

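The pulley is alone on the box at (286,214), the bearing is on the medium stand near (271,345), and the large stand is at (106,194).

Request:
servo_tool --increments "0.004 0.002 0.03 0 0 0; 0 0 0.03 0 0 0; 0 0 0.025 0 0 0; 0 0 0.013 0 0 0; 0 0 0 0 0 0; 0 0 0 0 0 0; 0 0 0 0 0 0"

```text
time: 16.87
tool_pos: [0.4637, 0.1646, 0.0322]
eef_rot: [0.001, -0.0, 1.0, 0.0]
ft_force: [-0.7, 0.1, 0.2]
opening: 0.0855
grip_force: 0.0
```

Request:
servo_tool --increments "0 0 0 0 0 0; 0 0 0 0 0 0; 0 0 0 0 0 0; 0 0 0 0 0 0; 0 0 0 0 0 0; 0 0 0 0 0 0" --fingers 0 --squeeze 60

```text
time: 17.37
tool_pos: [0.4638, 0.1643, 0.0335]
eef_rot: [0.001, -0.0, 1.0, -0.0]
ft_force: [-4.3, -3.5, 14.4]
opening: 0.057
grip_force: 60.6
```

Request:
servo_tool --increments "0 0 -0.01 0 0 0; 0 0 -0.015 0 0 0; 0 0 -0.02 0 0 0; 0 0 0 0 0 0; 0 0 0 0 0 0"

```text
time: 17.78
tool_pos: [0.4637, 0.1647, 0.0774]
eef_rot: [0.002, -0.0, 1.0, 0.0]
ft_force: [0.5, -0.7, -2.6]
opening: 0.0567
grip_force: 64.4
```

Request:
servo_tool --increments "0 -0.02 0 0 0 0; 0 -0.03 0 0 0 0; 0 -0.03 0 0 0 0; 0.002 -0.03 0 0 0 0; 0.003 -0.03 0 0 0 0; 0 -0.022 0 0 0 0; 0 0 0 0 0 0; 0 0 0 0 0 0"

```text
time: 18.45
tool_pos: [0.4569, 0.0018, 0.0753]
eef_rot: [-0.001, 0.001, 1.0, 0.0]
ft_force: [-0.8, 0.8, -2.3]
opening: 0.057
grip_force: 64.7
```

Run:
```python
from h import *
look(['pulley','seat_large','parts_box'],'w8',dict(pulley=.102,parts_box=.032))
t=pic('top','top8')
w=cv2.imread('pics/w8.png'); cv2.imwrite('pics/m8.png',np.hstack([cv2.resize(w,(400,300)),cv2.resize(cv2.imread('pics/top8.png')[130:310,200:440],(400,300))]))
```

```text
t 18.5 [0.4569 0.0026 0.0753] [-0.0008  0.0006  1.      0.0004] cam [0.3873 0.0021 0.2176]
pulley 0.66 [0.4535 0.0033 0.0992]
   o 0.57 ((283.5, 276.5), (131.0, 125.0), 90.0) xy@z [0.4501 0.0022 0.102 ]
seat_large 0.67 [ 0.4368 -0.0041  0.0132]
parts_box 0.63 [0.4643 0.1489 0.0312]
   o 0.73 ((442.131103515625, 412.05731201171875), (33.54566192626953, 21.638233184814453), 50.194427490234375) xy@z [0.6105 0.1305 0.032 ]
   o 0.6 ((498.5, 238.5), (149.0, 121.0), 90.0) xy@z [0.4602 0.1466 0.032 ]
```

View pics/m8.png

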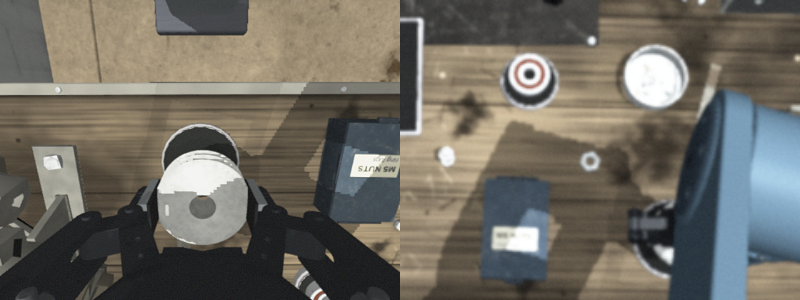

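The pulley is held level above the large stand (rim at columns 227–337, far edge at row 172). The top view shows the bearing on its stand, perhaps a few mm towards +x.

Run:
```python
from h import *
print(ray('wrist',282,172,.012),ray('wrist',227,192,.012),ray('wrist',337,192,.012))
# bearing vs medium stand by circle edges in top8 (rim white)
im=cv2.imread('pics/top8.png'); a=im[150:210,250:310]; cv2.imwrite('pics/b8.png',cv2.resize(a,(480,480),interpolation=cv2.INTER_CUBIC))
for t,z in(('bearing',.024),('seat_medium',.012),('bush_brass',.045),('seat_small',.012),('parts_box',.032)):
  for x in arm.outline_of('top',t)[:1]: r=ell(x['pixels']);print(t,round(x['conf'],2),r,ray('top',*r[0],z))
```

```text
[0.419  0.0026 0.012 ] [ 0.4334 -0.0366  0.012 ] [0.4333 0.0419 0.012 ]
bearing 0.85 ((277.5, 174.5), (23.0, 23.0), 90.0) [0.6289 0.1498 0.024 ]
seat_medium 0.69 ((277.5, 179.0), (33.0, 32.0), 0.0) [0.624  0.1493 0.012 ]
bush_brass 0.6 ((178.75001525878906, 265.2500305175781), (15.55634880065918, 13.435027122497559), 45.0) [0.4649 0.3109 0.045 ]
seat_small 0.87 ((181.0, 265.5), (23.0, 22.0), 90.0) [0.4677 0.3121 0.012 ]
parts_box 0.84 ((269.0435485839844, 267.0619201660156), (39.466732025146484, 64.1523666381836), 1.7357046604156494) [0.4656 0.1622 0.032 ]
```

Request:
servo_tool --increments "0 0 0.02 0 0 0; 0 0 0.02 0 0 0; 0 0 0.015 0 0 0; 0 0 0 0 0 0; 0 0 0 0 0 0; 0 0 0 0 0 0"

```text
time: 19.6
tool_pos: [0.4584, 0.0023, 0.022]
eef_rot: [0.001, -0.0, 1.0, -0.0]
ft_force: [0.8, 0.4, -2.9]
opening: 0.0572
grip_force: 65.1
```

Request:
servo_tool --increments "0 0 0.005 0 0 0; 0 0 0.002 0 0 0; 0 0 0 0 0 0; 0 0 0 0 0 0"

```text
time: 19.93
tool_pos: [0.4578, 0.0025, 0.0145]
eef_rot: [0.0, -0.0, 1.0, -0.0]
ft_force: [0.6, 0.3, -2.6]
opening: 0.057
grip_force: 65.1
```

Request:
servo_tool --increments "0 0 0.0015 0 0 0; 0 0 0 0 0 0; 0 0 0 0 0 0"

```text
time: 20.18
tool_pos: [0.458, 0.0024, 0.0131]
eef_rot: [0.0, -0.0, 1.0, -0.0]
ft_force: [-0.9, 0.5, -0.0]
opening: 0.0566
grip_force: 65.3
```

Request:
servo_tool --increments "0 0 0.0008 0 0 0; 0 0 0 0 0 0; 0 0 0 0 0 0"

```text
time: 20.43
tool_pos: [0.4581, 0.0024, 0.013]
eef_rot: [0.0, -0.0, 1.0, -0.0]
ft_force: [-5.2, 0.5, 11.7]
opening: 0.0567
grip_force: 66.0
```

Request:
servo_tool --increments "0 0 0 0 0 0; 0 0 0 0 0 0; 0 0 0 0 0 0; 0 0 0 0 0 0; 0 0 0 0 0 0" --fingers 1

```text
time: 20.85
tool_pos: [0.4577, 0.0025, 0.0119]
eef_rot: [-0.0, -0.0, 1.0, -0.0]
ft_force: [-0.3, 0.0, 0.3]
opening: 0.0853
grip_force: 0.0
```

Request:
servo_tool --increments "0 0 -0.02 0 0 0; 0 0 -0.03 0 0 0; 0 0 -0.035 0 0 0; 0 0 -0.035 0 0 0; 0 0.04 0 0 0 0; 0 0.04 0 0 0 0; 0 0.04 0 0 0 0; 0 0.04 0 0 0 0"

```text
time: 21.52
tool_pos: [0.4576, 0.1639, 0.1324]
eef_rot: [0.001, 0.001, 1.0, 0.0]
ft_force: [1.2, -0.3, -0.3]
opening: 0.0857
grip_force: 0.0
```

Request:
servo_tool --increments "-0.006 0 0 0 0 0; 0 0 0 0 0 0; 0 0 0 0 0 0; 0 0 0 0 0 0"

```text
time: 21.85
tool_pos: [0.4635, 0.1614, 0.1317]
eef_rot: [-0.0, 0.001, 1.0, -0.0]
ft_force: [0.6, -0.4, 0.1]
opening: 0.0853
grip_force: 0.0
```

Run:
```python
from h import *
look(['pulley','seat_large','parts_box'],'w9',dict(pulley=.037,parts_box=.032))
```

```text
t 21.9 [0.4636 0.1612 0.1317] [-0.0003  0.0008  1.     -0.0002] cam [0.3937 0.1617 0.2739]
pulley 0.77 [0.4592 0.0096 0.0359]
pulley 0.66 [0.4647 0.304  0.0164]
   o 0.82 ((100.5, 204.5), (73.0, 83.0), 90.0) xy@z [0.4564 0.0104 0.037 ]
seat_large 0.75 [0.4397 0.0267 0.013 ]
   o 0.95 ((121.00751495361328, 192.08358764648438), (92.18645477294922, 60.581817626953125), 58.29857635498047) xy@z [0.4514 0.0149 0.012 ]
parts_box 0.61 [0.4639 0.1642 0.0278]
   o 0.56 ((286.5, 209.0), (122.0, 81.0), 90.0) xy@z [0.4618 0.1645 0.032 ]
```

View pics/w9.png

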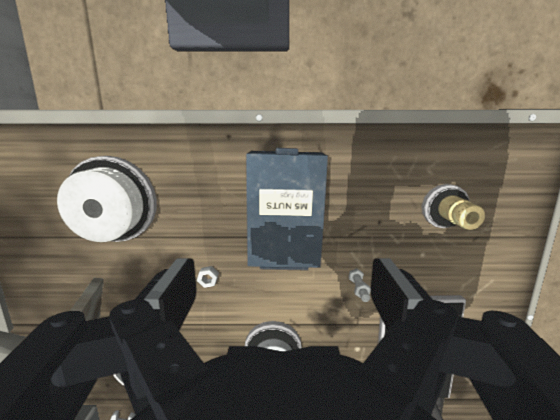

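The pulley sits on the large stand around (100,204). The box is now clear at (287,209), and I'll grasp it.

Request:
servo_tool --increments "-0.001 0.002 0.035 0 0 0; 0 0 0.035 0 0 0; 0 0 0.03 0 0 0; 0 0 0.015 0 0 0; 0 0 0.01 0 0 0; 0 0 0 0 0 0; 0 0 0 0 0 0; 0 0 0 0 0 0"

```text
time: 22.87
tool_pos: [0.466, 0.1646, 0.0083]
eef_rot: [0.001, -0.0, 1.0, 0.0]
ft_force: [-1.3, 0.0, -0.4]
opening: 0.0856
grip_force: 0.0
```

Request:
servo_tool --increments "0 0 0 0 0 0; 0 0 0 0 0 0; 0 0 0 0 0 0; 0 0 0 0 0 0; 0 0 0 0 0 0; 0 0 0 0 0 0" --fingers 0 --squeeze 60

```text
time: 23.37
tool_pos: [0.4661, 0.1646, 0.0087]
eef_rot: [0.001, -0.0, 1.0, 0.0]
ft_force: [-1.1, -0.7, 7.5]
opening: 0.0649
grip_force: 66.7
```

Request:
servo_tool --increments "0 0 -0.01 0 0 0; 0 0 -0.015 0 0 0; 0 0 -0.015 0 0 0; 0 0 0 0 0 0; 0 0 0 0 0 0"

```text
time: 23.78
tool_pos: [0.4657, 0.1647, 0.0483]
eef_rot: [0.002, -0.0, 1.0, 0.0]
ft_force: [0.2, -0.4, -1.7]
opening: 0.0647
grip_force: 67.0
```

The box is held. I'll lift it further and carry it to the rectangular stand.

Request:
servo_tool --increments "0 0 -0.03 0 0 0; -0.027 0.02 0 0 0 0; -0.027 0.024 0 0 0 0; -0.027 0.024 0 0 0 0; -0.027 0.024 0 0 0 0; -0.027 0.024 0 0 0 0; -0.027 0.024 0 0 0 0; 0 0.002 0 0 0 0"

```text
time: 24.45
tool_pos: [0.6298, 0.3098, 0.075]
eef_rot: [0.001, -0.001, 1.0, 0.001]
ft_force: [-1.3, -1.2, -0.7]
opening: 0.0649
grip_force: 67.5
```

Request:
servo_tool --increments "0 0 0 0 0 0; 0 0 0 0 0 0; 0 0 0.01 0 0 0; 0 0 0 0 0 0; 0 0 0 0 0 0"

```text
time: 24.87
tool_pos: [0.6253, 0.3055, 0.0659]
eef_rot: [-0.001, 0.0, 1.0, -0.0]
ft_force: [-1.0, 0.6, -1.0]
opening: 0.0646
grip_force: 67.5
```

Run:
```python
from h import *
look(['parts_box','box_stand'],'w10',dict(parts_box=.092))
t=pic('top','top10')
w=cv2.imread('pics/w10.png'); cv2.imwrite('pics/m10.png',np.hstack([cv2.resize(w,(400,300)),cv2.resize(cv2.imread('pics/top10.png')[80:320,120:440],(400,300))]))
```

```text
t 24.9167 [0.6258 0.3058 0.0666] [-0.0006  0.0002  1.     -0.0002] cam [0.5557 0.3058 0.2082]
parts_box 0.85 [0.6124 0.3087 0.0884]
   o 0.79 ((285.5, 259.5), (193.0, 161.0), 90.0) xy@z [0.6106 0.3068 0.092 ]
box_stand 0.57 [0.5703 0.312  0.0138]
   o 0.96 ((284.0, 152.5), (27.0, 126.0), 90.0) xy@z [0.5722 0.3063 0.012 ]
```

View pics/m10.png

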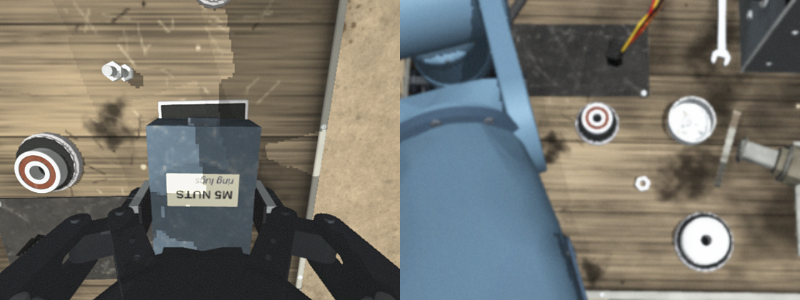

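The box is held level, with the stand's near edge visible at row 140 and columns 221–347. The pulley and bearing look centred in the top view.

Run:
```python
from h import *
print('stand edge',ray('wrist',284,140,.012),ray('wrist',221,152,.012),ray('wrist',347,152,.012),'box edge L/R',ray('wrist',212,176,.090),ray('wrist',363,176,.09))
```

```text
stand edge [0.5661 0.3073 0.012 ] [0.5738 0.2659 0.012 ] [0.5738 0.3488 0.012 ] box edge L/R [0.5767 0.2777 0.09  ] [0.5767 0.3392 0.09  ]
```

Request:
servo_tool --increments "-0.002 0.001 0.015 0 0 0; 0 0 0.015 0 0 0; 0 0 0.01 0 0 0; 0 0 0.003 0 0 0; 0 0 0 0 0 0; 0 0 0 0 0 0; 0 0 0 0 0 0"

```text
time: 25.75
tool_pos: [0.6283, 0.3075, 0.0233]
eef_rot: [-0.0, -0.0, 1.0, -0.0]
ft_force: [0.3, -0.4, -1.1]
opening: 0.0651
grip_force: 67.5
```

Request:
servo_tool --increments "0 0 0.0015 0 0 0; 0 0 0 0 0 0; 0 0 0 0 0 0"

```text
time: 26.0
tool_pos: [0.6286, 0.3075, 0.0224]
eef_rot: [-0.0, -0.0, 1.0, -0.0]
ft_force: [-0.1, -0.3, -1.7]
opening: 0.0646
grip_force: 67.5
```

Request:
servo_tool --increments "0 0 0.0015 0 0 0; 0 0 0 0 0 0; 0 0 0 0 0 0"

```text
time: 26.25
tool_pos: [0.6286, 0.3075, 0.021]
eef_rot: [0.0, -0.0, 1.0, 0.0]
ft_force: [-0.0, -0.5, -1.3]
opening: 0.0648
grip_force: 67.5
```

Request:
servo_tool --increments "0 0 0.001 0 0 0; 0 0 0 0 0 0; 0 0 0 0 0 0"

```text
time: 26.5
tool_pos: [0.6287, 0.3076, 0.0208]
eef_rot: [0.0, -0.0, 1.0, -0.0]
ft_force: [-2.9, -0.7, 5.9]
opening: 0.0647
grip_force: 68.2
```

Contact. I'll release, rise and back off.

Request:
servo_tool --increments "0 0 0 0 0 0; 0 0 0 0 0 0; 0 0 0 0 0 0; 0 0 0 0 0 0; 0 0 0 0 0 0" --fingers 1

```text
time: 26.92
tool_pos: [0.6286, 0.3075, 0.0197]
eef_rot: [-0.0, -0.0, 1.0, -0.0]
ft_force: [-0.3, 0.9, 0.4]
opening: 0.0858
grip_force: 0.0
```

Request:
servo_tool --increments "0 0 -0.02 0 0 0; 0 0 -0.03 0 0 0; 0 0 -0.035 0 0 0; 0 0 -0.035 0 0 0; 0 0 -0.035 0 0 0; 0.03 -0.01 -0.02 0 0 0; 0.035 -0.01 0 0 0 0; 0.035 -0.01 0 0 0 0"

```text
time: 27.58
tool_pos: [0.529, 0.2774, 0.1971]
eef_rot: [0.002, 0.0, 1.0, 0.001]
ft_force: [0.1, -0.2, -0.1]
opening: 0.0858
grip_force: 0.0
```

Request:
servo_tool --increments "0.035 0 -0.02 0 0 0; 0.035 0 -0.02 0 0 0; 0.03 0 -0.02 0 0 0; 0.03 0 0 0 0 0; 0 0 0 0 0 0; 0 0 0 0 0 0; 0 0 0 0 0 0; 0 0 0 0 0 0"

```text
time: 28.25
tool_pos: [0.3995, 0.2773, 0.2547]
eef_rot: [-0.0, 0.0, 1.0, -0.0]
ft_force: [-0.7, -0.0, 0.2]
opening: 0.0855
grip_force: 0.0
```

Run:
```python
from h import *
for c in ('top','wrist'):
  print(c); pic(c,c+'11'); k=arm.get_calibration(c)
  for t,z in(('bush_brass',.045),('seat_small',.012),('bearing',.024),('seat_medium',.012),('pulley',.037),('seat_large',.012),('parts_box',.044),('box_stand',.012)):
    for x in arm.outline_of(c,t)[:1]: r=ell(x['pixels']);print(t,round(x['conf'],2),r,ray(c,*r[0],z,k))
  print(arm.sense()['time'],arm.sense()['tool_pos'])
cv2.imwrite('pics/m11.png',np.hstack([cv2.resize(cv2.imread('pics/wrist11.png'),(400,300)),cv2.resize(cv2.imread('pics/top11.png')[120:320,140:407],(400,300),interpolation=2)]))
```

```text
top
bearing 0.63 ((277.0, 174.5), (23.0, 24.0), 90.0) [0.6289 0.1507 0.024 ]
seat_medium 0.98 ((277.93505859375, 180.23342895507812), (34.05812454223633, 31.482742309570312), 3.012787342071533) [0.6218 0.1485 0.012 ]
pulley 0.89 ((363.5000305175781, 272.0000305175781), (36.06244659423828, 37.47665786743164), 45.0) [0.4595 0.0038 0.037 ]
seat_large 0.89 ((363.0, 272.5), (45.0, 46.0), 90.0) [ 0.4608 -0.0005  0.012 ]
parts_box 0.6 ((186.94921875, 169.41383361816406), (40.992347717285156, 62.2928352355957), 3.1798300743103027) [0.6287 0.3051 0.044 ]
box_stand 0.93 ((196.5, 176.0), (70.0, 33.0), 90.0) [0.6262 0.2925 0.012 ]
28.7 [0.3988 0.2774 0.2548]
wrist
bush_brass 0.83 ((311.73529052734375, 233.44119262695312), (23.525955200195312, 16.249887466430664), 75.96376037597656) [0.4602 0.314  0.045 ]
seat_small 0.79 ((309.20001220703125, 225.59999084472656), (24.033308029174805, 30.35786247253418), 71.56504821777344) [0.4611 0.3136 0.012 ]
bearing 0.71 ((199.50003051757812, 333.0000305175781), (27.577163696289062, 28.991378784179688), 45.0) [0.6258 0.1533 0.024 ]
seat_medium 0.91 ((203.09336853027344, 321.5249328613281), (38.45615005493164, 28.66497039794922), 14.931416511535645) [0.6148 0.1564 0.012 ]
pulley 0.57 ((77.1470718383789, 228.08827209472656), (46.80937194824219, 55.05558776855469), 75.96376037597656) [0.4559 0.0124 0.037 ]
seat_large 0.72 ((90.73504638671875, 218.40765380859375), (61.65322494506836, 42.47049331665039), 52.90715789794922) [0.4508 0.0152 0.012 ]
parts_box 0.92 ((305.5, 325.5), (49.0, 47.0), 90.0) [0.5975 0.3091 0.044 ]
box_stand 0.89 ((303.0, 319.0), (62.0, 56.0), 90.0) [0.6103 0.3079 0.012 ]
29.15 [0.3986 0.2775 0.255 ]
```

View pics/m11.png

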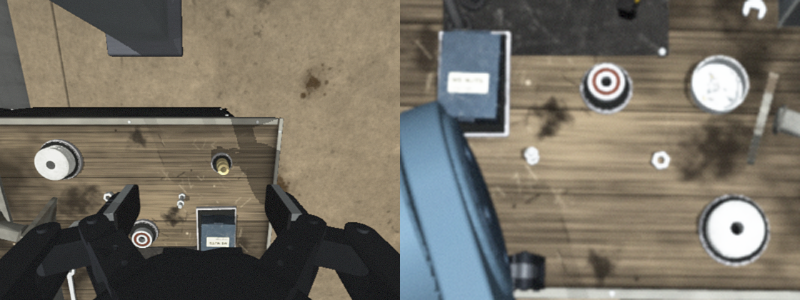

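Everything sits within about 4 mm of its stand's centre: bush, bearing, pulley and box, with box yaw around 3°. I'll hand in.

```bash
python3 -c "
from bench import arm
print(arm.hand_in())"
```

```text
the job is handed in; nothing more can be done
None
```

I handed the job in at about 29 s. The bush, bearing, pulley and shut box are each released on their own stand, about 4 mm or less off centre by my last camera measurements; the judge's result was not shown.

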